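Box up a lemon: snap the lid on the food tub and slide it round the storage lane

TASK

Put the lemon in the white food tub, lay the blue lid loosely on the tub's mouth and let go of it, then press the lid down until it has snapped fully home all round. Then slide the closed tub, without lifting it off its board, round the bend between the steel guide rails until it is up against the rail that closes the far end of the lane. Leave the other things on the worktop where they are.

Things in the scene. Friction and masses are not known exactly. Their poses are not given: they have to be found in the camera images.
- lane: light wooden L-shaped storage board, 290 x 306 mm over all, 4 mm thick, fixed on the worktop, carrying two steel guide rails (8 mm rods, tops 20 mm above the worktop, 134 mm clear between them) that make a lane with a left-hand bend. Origin: start of the lane's centre line, on the worktop; the lane sets off along its +x. The lane is open at the start; a rail closes its far end.
- lane_start (a point): start of the lane's centre line, on top of the board (4 mm above the worktop); axes as the board's. From here the centre line runs 30 mm along +x, then through a quarter bend of radius 95 mm about the point (x 30, y +95 mm), then 45 mm along +y to the end at (125, 140) mm
- lane_bend (a point): middle of the bend on the lane's centre line, on top of the board
- lane_end (a point): where the centre of the tub stands when it touches the closing rail at the far end of the lane, on top of the board
- tub: white round open food tub, 60 mm high, 0.2 kg; body 122 to 124 mm across up to 38 mm, above it a neck 100 mm across with four grey sprung snap tabs 52 mm up; opening 84 mm, floor 3 mm, inside 114 mm across. Origin: centre of its underside, z up. It stands on the board between the rails near the start of the lane, free to slide. Too wide to grasp; push it.
- lid: blue round lid, 117 mm across, 70 g, lying on the worktop skirt down. Origin: centre of its lower edge; disc underside 14 mm, disc top 17 mm, top of its grip 48 mm above that. Any yaw fits; the tub's tapered rim centres it. Laid loosely on the tub its origin is 54.5 mm above the tub's underside; 9 to 15 N down on the grip's top snaps it 8.5 mm lower, to 46 mm, disc on the rim, where it stays.
- lid_grip (a point): point in the middle of the lid's upright grip, 38 mm above the lid's lower edge, 21 mm above the disc's top, 10 mm below the grip's top. The grip is a bar 56 mm long (along x), 14 mm thick (along y: grasp across this) and 31 mm high. Seated on the tub, this point is 84 mm above the tub's underside; lying loosely, about 92.5 mm. If one side of the lid stays up, pressing the disc there snaps it
- lemon: yellow lemon, 71 mm long (its x), 53 mm wide (its y), 51 mm high, 85 g, lying on the worktop; origin at its underside
- lemon_mid (a point): centre of the lemon, 25 mm above its underside; axes as the lemon's
- tuna_tin: bystander: flat tin, 86 mm across, 40 mm high; origin under its centre
- onion: bystander: red onion, 84 mm; origin under its centre
- teaspoon: bystander: steel teaspoon lying flat, 133 mm long; origin under its middle
Things that resemble listed ones, but are neither listed nor needed, are in the scene too. Several things have the shape of the lemon; the one meant has the colours described above.

How it is judged:
On the way, in this order (a step that is already met when the one before it is completed fails the run):
1. the lemon lies in the tub, let go (z of lemon_mid in the frame of tub below 0.05 m and horizontal distance between lemon_mid and tub below 0.05 m and contact force between the fingers and lemon below 0.3 N), for 0.2 s.
2. the lid lies loosely on the tub with the lemon inside, let go, not yet snapped (z of lemon_mid in the frame of tub below 0.05 m and horizontal distance between lemon_mid and tub below 0.05 m and horizontal distance between lid_grip and tub below 0.008 m and angle between the z axis of lid_grip and the z axis of tub, either way round below 0.12 rad and z of lid_grip in the frame of tub between 0.0885 and 0.098 m and contact force between the fingers and lid below 0.3 N), for 0.2 s.
3. the lid is snapped home all round (z of lid_grip in the frame of tub between 0.08 and 0.0865 m and horizontal distance between lid_grip and tub below 0.006 m and angle between the z axis of lid_grip and the z axis of tub, either way round below 0.04 rad), for 0.2 s.
4. the tub has been slid to the far end of the lane (horizontal distance between tub and lane_end below 0.016 m and angle between tub's own z axis and vertical below 0.05 rad), for 0.2 s.
At the end, for the whole second after the job is handed in: the tub stands upright at rest on the board with its centre within 16 mm of the end of the lane, the lid snapped home on it (disc within 2.5 mm of the rim, centred within 6 mm, tilted less than 0.04 rad), and the lemon inside (all of step 3 and all of step 4 and z of lemon_mid in the frame of tub below 0.05 m and horizontal distance between lemon_mid and tub below 0.05 m and linear speed of tub below 0.01 m/s); the robot touches nothing.
It fails at once if the tub was lifted more than 15 mm off the board (z of tub in the frame of lane above 0.019 m).
It fails at once if the tub was tipped by more than 0.3 rad (angle between tub's own z axis and vertical above 0.3 rad).
It fails at once if a bystander was moved by more than 30 mm (distance of any of tuna_tin, onion, teaspoon from where it was at the start of the episode above 0.03 m).
It also fails if it takes over 72 s, if anything falls off the work surface, if the arm or the gripper's body presses on something with over 40 N, if the wrist force passes 120 N, or if a joint passes its speed limit or range.

ROBOT

A 6-joint arm with a two-finger parallel gripper is mounted at the origin on a cart in front of the work surface, level with it; the furniture and walls round the work are solid. World frame = base frame: x ahead of the robot, y to its left, z up, the work surface at z = 0. Lengths are in m, angles in rad, forces in N, time in s.
With the tool pointing down it reaches from about 0.3 to 0.875 m from the base axis. Payload 6.4 kg.
Tool frame: the origin (TCP) lies between the finger pads; the fingertips stand 8 mm ahead of it and the grasp point (between the pads) lies 11 mm behind it (ctrl.finger_overhang is the distance from the TCP to the fingertips, in m); z points along the fingers, y is the line along which they close (so a half turn about z gives the same grasp; the last joint's range is limited). The gripper opens to 85 mm and grips with 20 to 120 N. Pads are 22 mm wide; open, the fingers measure 114 mm over their backs; the gripper's body (76 mm by 85 mm) begins 54 mm behind the grasp point. The pads swing forward as they close: fully open they stand 13 mm farther back than shut.
Start: joints at [1.133, 0.181, 1.607, -0, 1.354, -0.206], TCP at [0.132, 0.56, 0.239] pointing down, gripper open.
Joint ranges: [-2.99, 2.99], [-0.89, 2.07], [0.3, 2.58], [-1.14, 4.28], [0, 2.63], [-3.12, 3.12]. Speed limits (rad/s): [2.57, 2.57, 3.01, 3.14, 3.14, 3.14].

INTERFACE

Orientations are given as a unit quaternion [w, x, y, z].
In Python, from bench import ctrl, camera gives the robot as it stands.
- The arm moves only by the shell command python3 -m pendant 'ROWS' [OPENING]. ROWS is JSON, a list of rows, each a list of 6 numbers: the shift along the world's x, y, z normalised to -1 to 1, where 1 is 200 mm, then the turn, a rotation vector about the world's x, y, z normalised to -1 to 1, where 1 is pi/2 rad. In form: [[dx, dy, dz, rx, ry, rz], ...]. A call has exactly 10 rows; each row shifts and turns the commanded pose from where the row before left it; what a row does not reach is not made up. A row lasts 1/8 s, in which the tool goes at most 62.5 mm and 10.7 degrees, less where a joint would pass 70% of its speed; a pose out of reach is approached as far as the arm can. A call with a number of a shift or a turn outside -1 to 1 is refused whole. A call with a gripper value outside its range is refused whole. OPENING is the opening, from -1 (shut) to 1 (fully open), set as the call begins (- or left out, the last holds). The fingers move at their own pace and stop on an object; the grip force is fixed at half the most. Time passes only in rows, so rows that do not move let the fingers close, or fill a call up. It gives the time, the measured TCP pose, the force, the opening and the grip force at its end, in the units of the state.
- ctrl.get_obs(): the state, without advancing time (a new reading comes with each control period).
- camera(name): name is "scene" or "top" or "wrist"; returns a dict with "color" (400x640x3 uint8, blue, green, red), "fx", "fy", "cx", "cy" (pixels), "xyz" and "rotation" of the camera in the world; the wrist camera has in their place "hand_eye" (4x4, takes a point from camera to tool coordinates, whose origin is the TCP and whose axes are the flange's). Camera axes: x right, y down, z forward; pixel columns grow to the right and rows downward; lengths in m; the calibration is good to about 2 mm. A picture is of the moment at which its call begins: read the wrist's pose just before it. There is no depth.
- ctrl.hand_in(): hands the job in; it is judged then, once.
The state is a dict: "time_s": time; "q": joint angles; "dq": joint speeds; "joint_efforts": joint torques, N m; "eef_pos": TCP position; "eef_rot": TCP orientation; "wrist_force": force on the tool from outside, world axes, zero at the start; "torque": the same for the moment, N m; "opening": opening from 0.0 (shut) to 1.0 (fully open); "grasp_force": force on a finger pad.
Only numpy, scipy, OpenCV 4.12 (cv2) and the standard library are available. Lean on these libraries where they do the work, as an engineer would, in place of code of your own. Each camera call takes 0.05 s, during which the arm holds its last target. There are 200 camera calls.

## Working session

There is one attempt and no reset: what is moved stays moved. The work goes in short steps, Python scripts to look and compute and a shell command to move; the robot and the scene stay as the last step left them, time stands still between calls to the robot, and variables do not carry over. Pictures are saved under pics/ and viewed, at most 10 in all, crops included, and the job is handed in when it is done.

```bash
ls; mkdir -p pics; python3 - <<'E'
from bench import ctrl,camera
import cv2,json
o=ctrl.get_obs();print({k:o[k] for k in('time_s','eef_pos','eef_rot','opening','wrist_force')})
for n in('top','scene'):
    c=camera(n);cv2.imwrite(f'pics/{n}0.png',c['color']);print(n,{k:c[k] for k in c if k!='color'})
print(ctrl.finger_overhang)
E
```

```text
pics
{'time_s': 0.0, 'eef_pos': array([0.13183584, 0.55912657, 0.23838217]), 'eef_rot': array([-2.77455558e-04,  1.15622387e-01,  9.93292858e-01, -8.27555066e-04]), 'opening': 0.9983304972827447, 'wrist_force': array([-0.0817256 ,  0.42552571, -0.68695177])}
top {'fx': 378.5398016802137, 'fy': 378.5398016802137, 'cx': 323.20933185392124, 'cy': 197.83961758421202, 'xyz': array([0.42238553, 0.19297575, 1.07468315]), 'rotation': array([ 0.02484209, -0.69720756,  0.71637578, -0.00949957])}
scene {'fx': 490.72973517136694, 'fy': 490.72973517136694, 'cx': 320.3625122391646, 'cy': 199.9553415092764, 'xyz': array([-0.35842017, -0.73718962,  0.8769006 ]), 'rotation': array([-0.44076381,  0.82340447, -0.31734059,  0.16439982])}
0.008
```

View pics/top0.png

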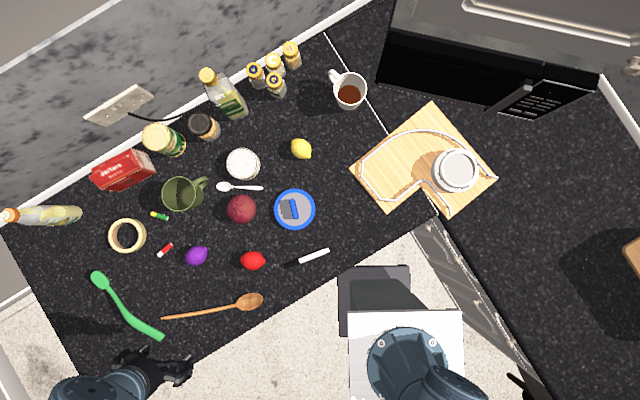

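View pics/scene0.png

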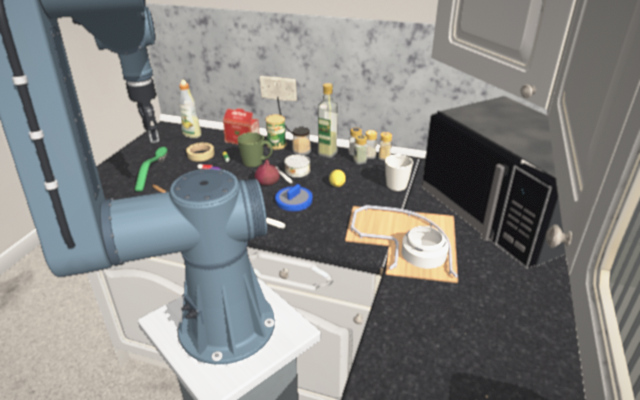

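The overhead picture shows the lemon at (301,149), the lid at (295,210) and the tub at (457,170). The L-board has its start at lower right, around (473,197), and its far end at left, around (370,190). The onion is at (241,208), the teaspoon at (240,187) and the tin at (242,164).

```bash
cat > h.py <<'E'
import numpy as np,cv2
from scipy.spatial.transform import Rotation as R
from bench import ctrl,camera
def rot(q): return R.from_quat([q[1],q[2],q[3],q[0]]).as_matrix()
def cam(n):
    o=ctrl.get_obs();c=camera(n)
    if n=='wrist':
        T=np.eye(4);T[:3,:3]=rot(o['eef_rot']);T[:3,3]=o['eef_pos'];T=T@np.array(c['hand_eye']);c['M'],c['t']=T[:3,:3],T[:3,3]
    else: c['M'],c['t']=rot(c['rotation']),np.array(c['xyz'])
    return c
def cast(c,uv,z):
    uv=np.atleast_2d(np.asarray(uv,float))
    d=np.c_[(uv[:,0]-c['cx'])/c['fx'],(uv[:,1]-c['cy'])/c['fy'],np.ones(len(uv))]@c['M'].T
    return (c['t']+d*((z-c['t'][2])/d[:,2])[:,None])[:,:2]
def proj(c,p):
    q=(np.atleast_2d(p)-c['t'])@c['M'];return np.c_[c['fx']*q[:,0]/q[:,2]+c['cx'],c['fy']*q[:,1]/q[:,2]+c['cy']]
def blobs(c,lo,hi,amin=60):
    m=cv2.inRange(cv2.cvtColor(c['color'],cv2.COLOR_BGR2HSV),lo,hi)
    return [k[:,0,:] for k in cv2.findContours(m,cv2.RETR_EXTERNAL,cv2.CHAIN_APPROX_NONE)[0] if cv2.contourArea(k)>amin]
def ell(p): (a,b),(w,h),t=cv2.fitEllipse((p*1000).astype(np.float32));return np.round([a,b,w,h,t],1)
E
python3 - <<'E'
from h import *
c=cam('top')
cv2.imwrite('pics/crop1.png',cv2.resize(c['color'][90:240,270:520],None,fx=3.2,fy=3.2,interpolation=cv2.INTER_CUBIC))
for nm,lo,hi,z in(('yellow',(24,120,100),(34,255,255),.025),('blue',(102,150,60),(120,255,255),.01)):
    for b in blobs(c,lo,hi): print(nm,b.mean(0).round(),ell(cast(c,b,z)))
for b in blobs(c,(10,40,120),(24,160,255),800):
    a=cv2.approxPolyDP(cv2.convexHull(b),4,True)[:,0]; print('wood',a.tolist(),cast(c,a,.004).round(3).tolist())
for b in blobs(c,(0,0,215),(180,25,255),200):
    if 420<b[:,0].mean()<490: print('white',b.mean(0),ell(cast(c,b,.06)),ell(cast(c,b,.038)))
E
```

```text
yellow [301. 149.] [613.4 272.7  49.2  57.4 120. ]
yellow [290.  48.] [902.5 299.   36.   39.7 169.9]
blue [294. 209.] [445.8 298.5 116.4 116.5 177.1]
wood [[349, 167], [422, 111], [497, 179], [447, 219], [386, 214]] [[0.56, 0.14], [0.714, -0.072], [0.514, -0.274], [0.406, -0.13], [0.424, 0.04]]
wood [[153, 96], [106, 126], [83, 117], [137, 85]] [[0.784, 0.701], [0.7, 0.839], [0.729, 0.907], [0.818, 0.748]]
white [421.78066914 162.48513011] [ 5.527e+02 -4.870e+01  1.816e+02  3.300e+02  3.000e-01] [ 5.555e+02 -5.390e+01  1.855e+02  3.371e+02  3.000e-01]
```

View pics/crop1.png

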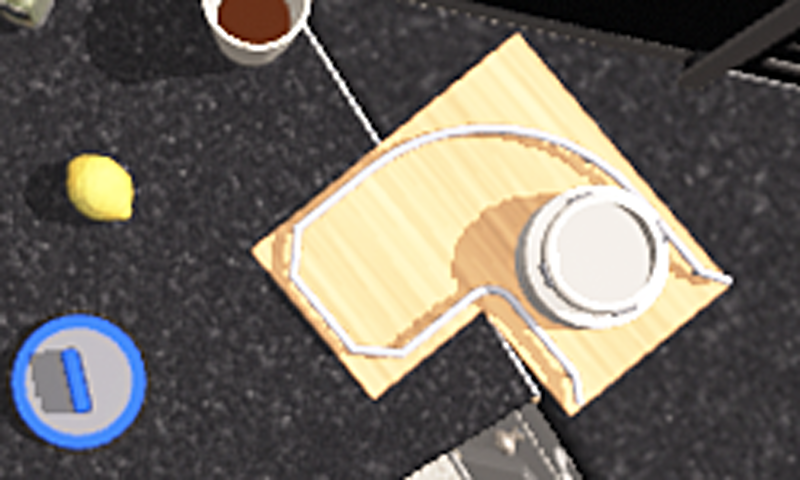

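The crop shows the L-board corners at top (518,33), left (253,248), lower left (375,400), bottom (572,415) and right (732,283). The tub's opening is centred near (606,252). The lid's bar runs from (68,347) to (86,412), and the lemon's long axis goes down and to the right.

```bash
python3 - <<'E'
from h import *
c=cam('top')
f=lambda L:np.array(L)/3.2+[270,90]-.3
b=cast(c,f([[518,33],[253,248],[375,400],[572,415],[732,283]]),.004)*1000
print('corners',b.round().tolist(),'edges',np.linalg.norm(np.diff(b,axis=0,append=b[:1]),axis=1).round(1))
m=np.array([[211,-86],[211,220],[39,220],[-79,86],[-79,-86.]])
mc,bc=m.mean(0),b.mean(0);H=(m-mc).T@(b-bc);U,S,V=np.linalg.svd(H);Q=(U@np.diag([1,np.linalg.det(U@V)])@V).T
t=bc-Q@mc;print('yaw',np.degrees(np.arctan2(Q[1,0],Q[0,0])),'org',t,'res',(b-(m@Q.T+t)).round(1).tolist())
r=f([[310,215],[400,150],[297,270],[348,345],[405,352],[470,296],[630,190],[690,262],[515,300],[560,352]])
print('rails in lane',((cast(c,r,.018)*1000-t)@Q).round(1).tolist())
for n,p,z in(('open',(606,252),.06),('shoulder',(595,257),.042)):
    w=cast(c,f([p]),z)*1000;print(n,w,(w-t)@Q)
for x in blobs(c,(20,90,40),(38,255,255),60):
    if 280<x[:,0].mean()<320 and x[:,1].mean()>100: 
        w=cast(c,x,.025)*1000;print('lemon',ell(w/1000),cv2.minAreaRect(w.astype(np.float32)))
hsv=cv2.cvtColor(c['color'],cv2.COLOR_BGR2HSV);mm=cv2.inRange(hsv,(102,150,60),(120,255,255));mm[:,:286]=0;mm[:,301:]=0;mm[:199]=0;mm[221:]=0
for k in cv2.findContours(mm,0,cv2.CHAIN_APPROX_NONE)[0]:
    if cv2.contourArea(k)>20:print('bar',cv2.minAreaRect((cast(c,k[:,0],.046)*1000).astype(np.float32)))
E
```

```text
corners [[745.0, -101.0], [560.0, 141.0], [422.0, 38.0], [405.0, -134.0], [517.0, -278.0]] edges [304.3 171.9 172.4 182.7 289.6]
yaw 37.133454210013866 org [ 524.11137936 -160.00274511] res [[1.0, 0.5], [0.3, -2.1], [-0.1, -1.4], [-4.6, 5.1], [3.5, -2.1]]
rails in lane [[200.3, 162.7], [195.5, 65.3], [169.8, 202.0], [91.0, 208.7], [55.4, 173.9], [58.0, 99.1], [42.8, -67.8], [-38.1, -67.8], [30.9, 71.0], [-28.3, 69.5]]
open [[ 540.5849194  -150.84968143]] [[18.65868924 -2.64752945]]
shoulder [[ 538.68672288 -147.48748521]] [[19.17505605  1.17881068]]
lemon [614.3 274.4  51.6  66.2 134.7] ((615.1153564453125, 274.924072265625), (58.96238708496094, 56.411834716796875), 88.27951049804688)
bar ((445.7789611816406, 296.92864990234375), (53.5372200012207, 13.891926765441895), 12.767997741699219)
```

```bash
python3 -m pendant '[[0.24,-0.142,-0.02,0,0,0.065],[0.24,-0.142,-0.02,0,0,0.065],[0.24,-0.142,-0.02,0,0,0.065],[0.24,-0.142,-0.02,0,0,0.065],[0.24,-0.142,-0.02,0,0,0.065],[0.24,-0.142,-0.02,0,0,0.065],[0.24,-0.142,-0.02,0,0,0.065],[0.24,-0.142,-0.02,0,0,0.065],[0.24,-0.142,-0.02,0,0,0.065],[0.24,-0.142,-0.02,0,0,0.065]]' 1
python3 - <<'E'
from h import *
c=cam('wrist');cv2.imwrite('pics/w1.png',c['color'])
for x in blobs(c,(20,90,40),(38,255,255),1000):
    w=cast(c,x,.025)*1000;print('lemon',x.mean(0),ell(w/1000))
o=ctrl.get_obs();print(o['eef_pos'],rot(o['eef_rot']).round(3).tolist())
E
```

```text
time_s: 1.45
eef_pos: [0.6134, 0.2745, 0.1989]
eef_rot: [-0.0, -0.386, 0.923, 0.0]
wrist_force: [0.7, 0.5, -0.6]
opening: 1.003
grasp_force: 0.0
lemon [619.71759259 345.85185185] [485.  683.3  55.5  70.2 132.6]
lemon [319.0625 186.8875] [613.3 276.1  52.2  68.  134.8]
[0.61872711 0.26950366 0.19804684] [[-0.702, -0.712, 0.003], [-0.712, 0.702, -0.002], [-0.0, -0.004, -1.0]]
```

View pics/w1.png

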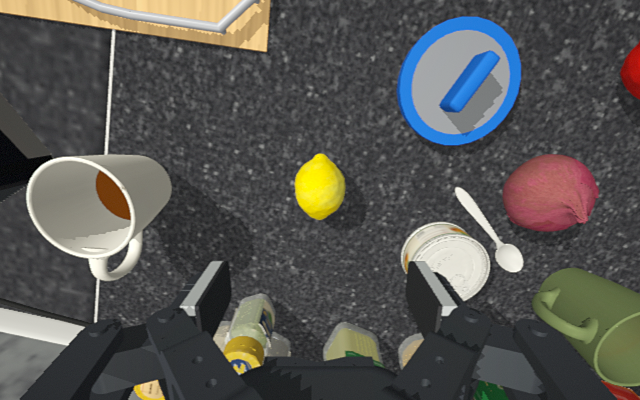

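The wrist picture shows the lemon at (319,187), between and ahead of the open fingers. The lid is at upper right, (460,80), and the tin and spoon are well clear. I'll descend part of the way and check the TCP.

```bash
python3 -m pendant '[[0.01,0,-0.2,0,0,0],[0,0,-0.2,0,0,0],[0,0,-0.2,0,0,0],[0,0,-0.1,0,0,0],[0,0,0,0,0,0],[0,0,0,0,0,0],[0,0,0,0,0,0],[0,0,0,0,0,0],[0,0,0,0,0,0],[0,0,0,0,0,0]]'
python3 -c "
from h import *
print(ctrl.get_obs()['eef_pos'])"
```

```text
time_s: 2.75
eef_pos: [0.6141, 0.2757, 0.0595]
eef_rot: [0.0, -0.384, 0.923, -0.0]
wrist_force: [-0.1, -0.8, 0.8]
opening: 1.002
grasp_force: 0.0
[0.61411277 0.27565418 0.05946311]
```

```bash
python3 -m pendant '[[0,0,-0.1,0,0,0],[0,0,-0.08,0,0,0],[0,0,-0.035,0,0,0],[0,0,0,0,0,0],[0,0,0,0,0,0],[0,0,0,0,0,0],[0,0,0,0,0,0],[0,0,0,0,0,0],[0,0,0,0,0,0],[0,0,0,0,0,0]]'
python3 -m pendant '[[0,0,0,0,0,0],[0,0,0,0,0,0],[0,0,0,0,0,0],[0,0,0,0,0,0],[0,0,0,0,0,0],[0,0,0,0,0,0],[0,0,0,0,0,0],[0,0,0.1,0,0,0],[0,0,0.25,0,0,0],[0,0,0.25,0,0,0]]' -1
```

```text
time_s: 4.0
eef_pos: [0.6141, 0.2756, 0.0163]
eef_rot: [-0.0, -0.384, 0.923, -0.0]
wrist_force: [-0.1, 0.3, -0.9]
opening: 1.001
grasp_force: 0.0
time_s: 5.25
eef_pos: [0.6136, 0.2754, 0.1378]
eef_rot: [-0.0, -0.384, 0.923, -0.0]
wrist_force: [1.6, 0.3, -0.6]
opening: 0.572
grasp_force: 62.4
```

```bash
python3 -m pendant '[[-0.04,-0.235,0.06,0,0,0],[-0.04,-0.235,0.06,0,0,0],[-0.04,-0.235,0.06,0,0,0],[-0.04,-0.235,0.06,0,0,0],[-0.04,-0.235,0.06,0,0,0],[-0.04,-0.235,0,0,0,0],[-0.04,-0.235,0,0,0,0],[-0.04,-0.235,0,0,0,0],[-0.05,-0.24,0,0,0,0],[0,0,0,0,0,0]]'
python3 -m pendant '[[0,0,0,0,0,0],[0,0,0,0,0,0],[0,0,0,0,0,0],[0,0,0,0,0,0],[0,0,0,0,0,0],[0,0,0,0,0,0],[0,0,0,0,0,0],[0,0,0,0,0,0],[0,0,0,0,0,0],[0,0,0,0,0,0]]'
python3 - <<'E'
from h import *
c=cam('wrist');cv2.imwrite('pics/w2.png',c['color']);np.savez('w2.npz',**{k:c[k] for k in('color','M','t','fx','fy','cx','cy')})
print(c['t'],ctrl.get_obs()['eef_pos'])
E
```

```text
time_s: 6.5
eef_pos: [0.5394, -0.1516, 0.1972]
eef_rot: [0.0, -0.382, 0.924, -0.001]
wrist_force: [0.1, 0.1, -0.4]
opening: 0.571
grasp_force: 62.4
time_s: 7.75
eef_pos: [0.5401, -0.1484, 0.1963]
eef_rot: [-0.0, -0.384, 0.923, -0.0]
wrist_force: [-0.1, -0.2, -1.0]
opening: 0.575
grasp_force: 62.4
[ 0.48530164 -0.20380542  0.33094332] [ 0.54006877 -0.1483803   0.19626396]
```

View pics/w2.png

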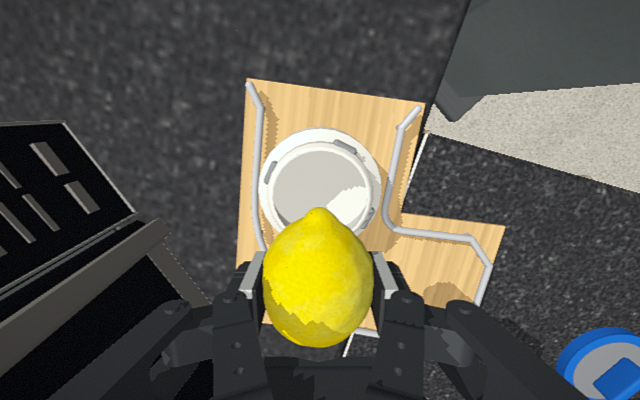

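The tub's opening is centred near (321,195), just ahead of the held lemon, with its shoulder spanning roughly x 257–383. The board's start-edge corners are at (247,78) and (425,103).

```bash
python3 - <<'E'
from h import *
from scipy.optimize import least_squares as LS
c=dict(np.load('w2.npz'));h=cv2.cvtColor(c['color'],cv2.COLOR_BGR2HSV)
m=cv2.inRange(h,(0,0,150),(180,40,255));m[:120]=0;m[235:]=0;m[:,:250]=0;m[:,388:]=0
m=cv2.morphologyEx(m,cv2.MORPH_OPEN,np.ones((9,9)))
k=max(cv2.findContours(m,0,cv2.CHAIN_APPROX_NONE)[0],key=cv2.contourArea)[:,0]
k=k[(k[:,1]<215)];w=cast(c,k,.042)*1000
s=LS(lambda p:np.hypot(*(w-p[:2]).T)-p[2],[540,-149,62],loss='soft_l1');print('shoulder',s.x,np.median(abs(s.fun)))
o=cast(c,[[272,197],[278,174],[296,155],[321,148],[346,155],[364,174]],.064)*1000
s=LS(lambda p:np.hypot(*(o-p[:2]).T)-p[2],[540,-149,42]);print('opening',s.x,s.fun.round(1))
b=cast(c,[[247,78],[425,103],[505,226]],.004)*1000;print(b,np.linalg.norm(b[0]-b[1]),'yaw',np.degrees(np.arctan2(*(b[1]-b[0])[::-1]))-90)
r=lambda u:cast(c,u,.016)*1000
print('rails in,out,endinner',[ (lambda a:np.degrees(np.arctan2(*(a[1]-a[0])[::-1])))(r(u)) for u in([[399,140],[389,205]],[[261,125],[261,230]],[[400,230],[465,238]])])
R_=R.from_euler('z',37.5,degrees=True).as_matrix()[:2,:2]
print('y of in/out',(r([[399,140],[391,190],[261,125],[260,200]])@R_),'x of endinner',r([[400,230],[465,238]])@R_)
E
```

```text
shoulder [ 535.96265763 -151.43724111   56.81894426] 2.552707539757897
opening [ 537.96682289 -147.32543692   44.41158645] [ 0.3 -0.4 -0.1  0.3  0.  -0.1]
[[ 515.08548121 -274.68142218]
 [ 403.79980857 -130.99240345]
 [ 422.77958929   40.04088352]] 181.7444223047189 yaw 37.7574150593461
rails in,out,endinner [np.float64(40.913235361122), np.float64(41.95991180563038), np.float64(127.76847136550815)]
y of in/out [[ 279.84582992 -371.35075759]
 [ 332.62240392 -368.53275156]
 [ 284.00623468 -512.00685436]
 [ 362.73447146 -506.95213847]] x of endinner [[ 376.62561097 -348.98192816]
 [ 376.27511633 -274.18171169]]
```

```bash
python3 -m pendant '[[-0.008,0,-0.15,0,0,0],[0,0,-0.15,0,0,0],[0,0,-0.15,0,0,0],[0,0,-0.1,0,0,0],[0,0,-0.05,0,0,0],[0,0,0,0,0,0],[0,0,0,0,0,0],[0,0,0,0,0,0],[0,0,0,0,0,0],[0,0,0,0,0,0]]'
python3 -m pendant '[[0,0,0,0,0,0],[0,0,0,0,0,0],[0,0,0,0,0,0],[0,0,0,0,0,0],[0,0,0,0,0,0],[0,0,0.1,0,0,0],[0,0,0.2,0,0,0],[0,0,0.3,0,0,0],[0,0,0,0,0,0],[0,0,0,0,0,0]]' 1
python3 - <<'E'
from h import *
c=cam('wrist');cv2.imwrite('pics/w3.png',c['color']);np.savez('w3.npz',**{k:c[k] for k in('color','M','t','fx','fy','cx','cy')})
E
```

```text
time_s: 9.05
eef_pos: [0.5386, -0.1484, 0.0766]
eef_rot: [0.0, -0.384, 0.923, -0.0]
wrist_force: [0.7, -0.3, -0.9]
opening: 0.574
grasp_force: 62.3
time_s: 10.3
eef_pos: [0.5383, -0.1483, 0.1962]
eef_rot: [0.0, -0.384, 0.923, -0.0]
wrist_force: [0.3, -0.0, -0.6]
opening: 1.002
grasp_force: 0.0
```

View pics/w3.png

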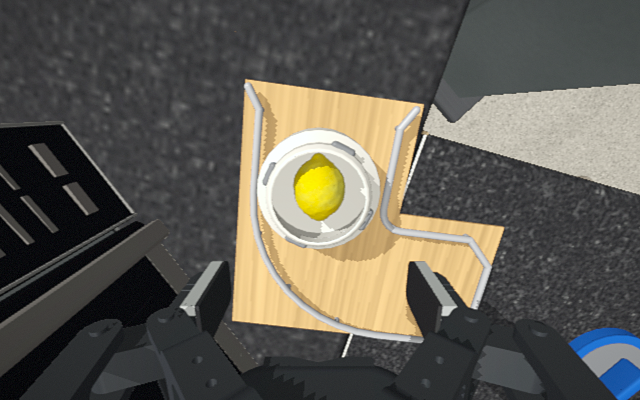

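The lemon lies in the tub at (320,188). The tub's opening spans x 271–368 and y 143–236. The rails are all clear.

```bash
python3 - <<'E'
from h import *
c=dict(np.load('w3.npz'))
print('tub',cast(c,[[319.5,190]],.064)*1000, 'shoulder',cast(c,[[320,189.5]],.042)*1000,'widths',cast(c,[[271,190],[368,190]],.064)*1000)
Q=R.from_euler('z',37.6,degrees=True).as_matrix()[:2,:2]
for n,u in(('inner',[[398,140],[386,200]]),('outer',[[261,120],[257,180],[257,220]]),('endinner',[[402,232],[465,238]]),('closing',[[488,270],[477,304]])):
    print(n,(cast(c,u,.016)*1000@Q).round(1).tolist())
b=cast(c,[[246,80],[425,104],[504,227],[233,320]],.004)*1000;print((b@Q).round(1).tolist())
E
```

```text
tub [[ 532.21585186 -152.91676028]] shoulder [[ 535.52279219 -148.74765404]] widths [[ 563.52602381 -183.95864358]
 [ 500.91121042 -121.88036011]]
inner [[278.1, -371.7], [342.4, -371.1]]
outer [[277.0, -511.7], [338.8, -511.2], [384.1, -508.0]]
endinner [[376.8, -345.8], [374.5, -273.8]]
closing [[410.4, -235.8], [457.2, -235.0]]
[[241.2, -531.6], [239.7, -348.8], [359.4, -225.9], [530.0, -530.6]]
```

```bash
python3 - <<'E'
from h import *
from scipy.optimize import least_squares as LS
c=dict(np.load('w3.npz'));h=cv2.cvtColor(c['color'],cv2.COLOR_BGR2HSV)
P=[];I=[]
for a in np.radians(np.arange(0,360,6)):
    rr=np.arange(30,80);u=320+rr*np.cos(a);v=190+rr*np.sin(a)
    s=h[v.round().astype(int),u.round().astype(int)].astype(int)
    w=np.where((s[:,1]>60))[0]; w=w[w>12]
    if len(w): P.append([u[w[0]],v[w[0]]])
    d=np.diff(cv2.GaussianBlur(s[:,2].astype(np.float32)[:,None],(1,5),0)[:,0])
P=np.array(P)
for z in(.030,.036,.042):
    w=cast(c,P,z)*1000
    s=LS(lambda p:np.hypot(*(w-p[:2]).T)-p[2],[538,-149,62],loss='soft_l1');print(z,s.x.round(1),np.median(abs(s.fun)).round(2))
cv2.imwrite('pics/crop2.png',cv2.resize(c['color'][120:260,240:400],None,fx=4,fy=4,interpolation=cv2.INTER_CUBIC))
E
```

```text
0.03 [ 541.3 -146.    64. ] 0.51
0.036 [ 540.2 -147.2   62.8] 0.49
0.042 [ 539.  -148.3   61.5] 0.48
```

View pics/crop2.png

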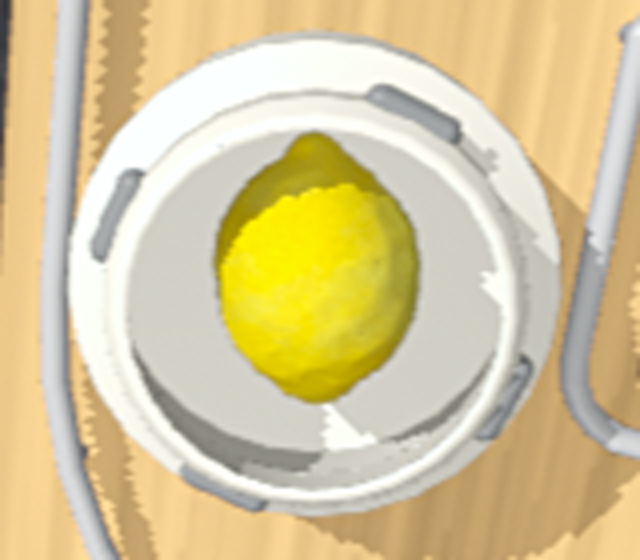

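The lemon is well inside, and the opening is centred near crop (312,307), i.e. pixel (318,197). That matches the shoulder fit, putting the tub at about (0.5387, -0.148). Next is the lid.

```bash
python3 -m pendant '[[-0.05,0.247,0,0,0,-0.04],[-0.05,0.247,0,0,0,-0.04],[-0.05,0.247,0,0,0,-0.04],[-0.05,0.247,0,0,0,-0.04],[-0.05,0.247,0,0,0,-0.04],[-0.05,0.247,-0.04,0,0,-0.04],[-0.05,0.247,-0.04,0,0,-0.04],[-0.05,0.247,-0.04,0,0,-0.04],[-0.06,0.252,-0.03,0,0,-0.037],[0,0,0,0,0,0]]'
python3 -m pendant '[[0,0,0,0,0,0],[0,0,0,0,0,0],[0,0,0,0,0,0],[0,0,0,0,0,0],[0,0,0,0,0,0],[0,0,0,0,0,0],[0,0,0,0,0,0],[0,0,0,0,0,0],[0,0,0,0,0,0],[0,0,0,0,0,0]]'
python3 - <<'E'
from h import *
c=cam('wrist');print(ctrl.get_obs()['eef_pos'])
h=cv2.cvtColor(c['color'],cv2.COLOR_BGR2HSV);m=cv2.inRange(h,(102,120,50),(122,255,255))
K,H=cv2.findContours(m,cv2.RETR_CCOMP,cv2.CHAIN_APPROX_NONE)
for k in K:
    if cv2.contourArea(k)>400:
        k=k[:,0];print(k.min(0),k.max(0),ell(cast(c,k,.014)),'bar',cv2.minAreaRect((cast(c,k,.046)*1000).astype(np.float32)))
cv2.imwrite('pics/w4.png',c['color'])
E
```

```text
time_s: 11.6
eef_pos: [0.4436, 0.2996, 0.1636]
eef_rot: [-0.002, -0.116, 0.993, -0.0]
wrist_force: [0.6, 0.3, -0.1]
opening: 1.006
grasp_force: 0.0
time_s: 12.85
eef_pos: [0.4465, 0.2973, 0.1663]
eef_rot: [-0.0, -0.114, 0.993, -0.0]
wrist_force: [-0.4, -0.4, 0.1]
opening: 1.005
grasp_force: 0.0
[0.44646875 0.29725852 0.16626954]
[314 165] [329 229] [451.1 301.   15.1  83.8 102.5] bar ((442.6556701660156, 299.0806579589844), (58.344844818115234, 12.868062973022461), 12.878785133361816)
[260 130] [381 247] [445.4 299.5 117.3 118.   12. ] bar ((437.1419372558594, 297.2882995605469), (105.01303100585938, 104.71342468261719), 70.52796936035156)
[271 142] [370 237] [445.8 299.5  96.   96.3  10.9] bar ((437.347900390625, 297.4233703613281), (85.8570785522461, 85.20130157470703), 55.19769287109375)
```

```bash
python3 -m pendant '[[-0.005,0.008,-0.17,0,0,0],[0,0,-0.17,0,0,0],[0,0,-0.16,0,0,0],[0,0,-0.1,0,0,0],[0,0,-0.05,0,0,0],[0,0,-0.026,0,0,0],[0,0,0,0,0,0],[0,0,0,0,0,0],[0,0,0,0,0,0],[0,0,0,0,0,0]]'
python3 -m pendant '[[0,0,0,0,0,0],[0,0,0,0,0,0],[0,0,0,0,0,0],[0,0,0,0,0,0],[0,0,0,0,0,0],[0,0,0,0,0,0],[0,0,0,0,0,0],[0,0,0,0,0,0],[0,0,0,0,0,0],[0,0,0,0,0,0]]' -1
```

```text
time_s: 14.15
eef_pos: [0.4457, 0.2989, 0.0315]
eef_rot: [0.0, -0.114, 0.993, 0.0]
wrist_force: [-0.6, 0.3, -0.1]
opening: 1.0
grasp_force: 0.0
time_s: 15.4
eef_pos: [0.4456, 0.2989, 0.0312]
eef_rot: [0.0, -0.114, 0.993, 0.0]
wrist_force: [0.2, 0.7, 2.6]
opening: 0.151
grasp_force: 58.5
```

```bash
python3 -m pendant '[[0,0,0.2,0,0,0],[0,0,0.25,0,0,0],[0.058,-0.279,0.1,0,0,0],[0.058,-0.279,0.1,0,0,0],[0.058,-0.279,0.05,0,0,0],[0.058,-0.279,0,0,0,0],[0.058,-0.279,0,0,0,0],[0.058,-0.279,0,0,0,0],[0.058,-0.279,0,0,0,0],[0.058,-0.281,0,0,0,0]]'
python3 -m pendant '[[0,0,0,0,0,0],[0,0,0,0,0,0],[0,0,0,0,0,0],[0,0,0,0,0,0],[0,0,0,0,0,0],[0,0,-0.1,0,0,0],[0,0,-0.1,0,0,0],[0,0,-0.05,0,0,0],[0,0,0,0,0,0],[0,0,0,0,0,0]]'
python3 - <<'E'
from h import *
c=cam('wrist');print(ctrl.get_obs()['eef_pos']);cv2.imwrite('pics/w5.png',c['color'])
print(proj(c,[[.5387,-.148,.064]]))
E
```

```text
time_s: 16.65
eef_pos: [0.5379, -0.1496, 0.1705]
eef_rot: [-0.0, -0.114, 0.993, 0.0]
wrist_force: [1.5, -0.2, -0.8]
opening: 0.151
grasp_force: 58.7
time_s: 17.9
eef_pos: [0.5388, -0.1482, 0.1219]
eef_rot: [0.001, -0.114, 0.993, -0.0]
wrist_force: [0.7, 0.6, 0.2]
opening: 0.151
grasp_force: 58.8
[ 0.5389161  -0.14823714  0.12203421]
[[318.74248673 228.09818736]]
```

View pics/w5.png

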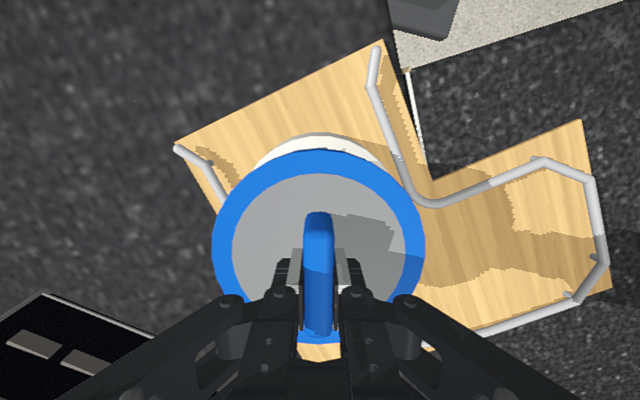

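The lid is held level and sits centrally over the tub: disc at about (318,235), with the tub's shoulder showing evenly behind it at (318,140). I'll lower it gently.

```bash
python3 -m pendant '[[0,0,-0.05,0,0,0],[0,0,-0.05,0,0,0],[0,0,-0.03,0,0,0],[0,0,-0.015,0,0,0],[0,0,-0.01,0,0,0],[0,0,0,0,0,0],[0,0,0,0,0,0],[0,0,0,0,0,0],[0,0,0,0,0,0],[0,0,0,0,0,0]]'
```

```text
time_s: 19.2
eef_pos: [0.5386, -0.1481, 0.0904]
eef_rot: [0.0, -0.114, 0.993, -0.0]
wrist_force: [2.6, 1.1, 3.3]
opening: 0.154
grasp_force: 59.2
```

```bash
python3 -m pendant '[[0,0,0,0,0,0],[0,0,0,0,0,0],[0,0,0,0,0,0],[0,0,0,0,0,0],[0,0,0,0,0,0],[0,0,0,0,0,0],[0,0,0.1,0,0,0],[0,0,0.15,0,0,0],[0,0,0.15,0,0,0],[0,0,0,0,0,0]]' 0.2
python3 - <<'E'
from h import *
for n,g in(('top',1),('wrist',1)):
    c=cam(n);cv2.imwrite(f'pics/l_{n}.png',c['color'])
    h=cv2.cvtColor(c['color'],cv2.COLOR_BGR2HSV);m=cv2.inRange(h,(100,120,50),(122,255,255))
    if n=='wrist': m[:,:150]=0
    for k in cv2.findContours(m,0,cv2.CHAIN_APPROX_NONE)[0]:
        if cv2.contourArea(k)>300: k=k[:,0];print(n,k.min(0),k.max(0),ell(cast(c,k,.0725)),ell(cast(c,k,.064)))
print(ctrl.get_obs()['eef_pos'])
E
```

```text
time_s: 20.45
eef_pos: [0.54, -0.1488, 0.1729]
eef_rot: [0.002, -0.114, 0.993, -0.002]
wrist_force: [-0.0, 0.1, 0.1]
opening: 0.601
grasp_force: 0.0
top [438 147] [483 190] [ 539.4 -149.9  106.2  109.4   24.2] [ 540.4 -152.8  107.1  110.4   24.2]
wrist [247 136] [391 273] [ 539.1 -148.3  116.2  116.8  105.4] [ 541.8 -147.6  120.5  121.1  105.4]
[ 0.53811072 -0.14789495  0.16980553]
```

View pics/l_wrist.png

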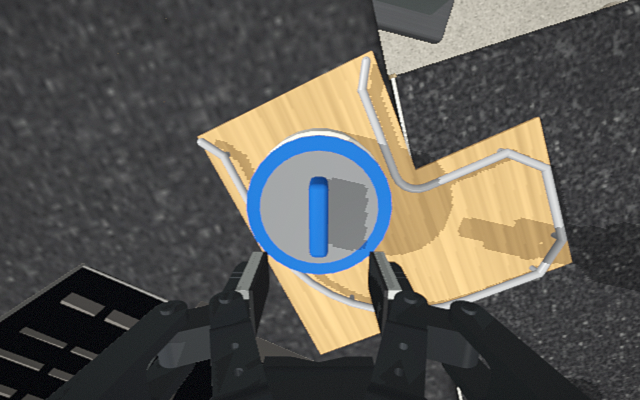

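The lid lies level and centred at (319,205), and its measured diameter of 116.5 mm fits the loose height. Now I'll press with shut fingers.

```bash
python3 -m pendant '[[0.004,0,0,0,0,0],[0,0,0,0,0,0],[0,0,0,0,0,0],[0,0,0,0,0,0],[0,0,-0.1,0,0,0],[0,0,-0.1,0,0,0],[0,0,-0.05,0,0,0],[0,0,-0.01,0,0,0],[0,0,0,0,0,0],[0,0,0,0,0,0]]' -1
python3 -m pendant '[[0,0,-0.01,0,0,0],[0,0,-0.01,0,0,0],[0,0,-0.01,0,0,0],[0,0,-0.01,0,0,0],[0,0,-0.01,0,0,0],[0,0,0,0,0,0],[0,0,0,0,0,0],[0,0,0,0,0,0],[0,0,0,0,0,0],[0,0,0,0,0,0]]'
```

```text
time_s: 21.8
eef_pos: [0.5396, -0.1482, 0.1189]
eef_rot: [0.001, -0.114, 0.993, -0.0]
wrist_force: [0.3, 0.1, -0.1]
opening: -0.003
grasp_force: 0.0
time_s: 23.05
eef_pos: [0.5387, -0.1479, 0.1076]
eef_rot: [-0.0, -0.114, 0.993, 0.0]
wrist_force: [0.5, -0.4, 0.1]
opening: -0.001
grasp_force: 0.0
```

```bash
python3 -m pendant '[[0,0,-0.01,0,0,0],[0,0,-0.005,0,0,0],[0,0,-0.005,0,0,0],[0,0,0,0,0,0],[0,0,0,0,0,0],[0,0,0,0,0,0],[0,0,0,0,0,0],[0,0,0,0,0,0],[0,0,0,0,0,0],[0,0,0,0,0,0]]'
```

```text
time_s: 24.3
eef_pos: [0.5392, -0.1481, 0.1058]
eef_rot: [-0.0, -0.114, 0.993, -0.0]
wrist_force: [-6.3, 2.3, 14.7]
opening: 0.002
grasp_force: 7.1
```

```bash
python3 -m pendant '[[0,0,-0.008,0,0,0],[0,0,0,0,0,0],[0,0,0,0,0,0],[0,0,0,0,0,0],[0,0,0.02,0,0,0],[0,0,0.1,0,0,0],[0,0,0.1,0,0,0],[0,0,0.1,0,0,0],[0,0,0,0,0,0],[0,0,0,0,0,0]]'
python3 -m pendant '[[0,0,0,0,0,0],[0,0,0,0,0,0],[0,0,0,0,0,0],[0,0,0,0,0,0],[0,0,0,0,0,0],[0,0,0,0,0,0],[0,0,0,0,0,0],[0,0,0,0,0,0],[0,0,0,0,0,0],[0,0,0,0,0,0]]' 0.2
python3 - <<'E'
from h import *
c=cam('wrist');cv2.imwrite('pics/s_wrist.png',c['color'])
h=cv2.cvtColor(c['color'],cv2.COLOR_BGR2HSV);m=cv2.inRange(h,(100,120,50),(122,255,255))
m[:,:150]=0
K,_=cv2.findContours(m,cv2.RETR_CCOMP,cv2.CHAIN_APPROX_NONE)
for k in K:
    if cv2.contourArea(k)>300: k=k[:,0];print(k.min(0),k.max(0),ell(cast(c,k,.064)),'bar',cv2.minAreaRect((cast(c,k,.098)*1000).astype(np.float32)))
print(ctrl.get_obs()['eef_pos'])
E
```

```text
time_s: 25.55
eef_pos: [0.5386, -0.1478, 0.1655]
eef_rot: [-0.001, -0.114, 0.993, 0.0]
wrist_force: [-0.5, -1.2, 0.1]
opening: 0.001
grasp_force: 0.0
time_s: 26.8
eef_pos: [0.5391, -0.148, 0.1665]
eef_rot: [0.0, -0.114, 0.993, -0.0]
wrist_force: [0.7, 0.6, -0.8]
opening: 0.597
grasp_force: 0.0
[309 177] [328 255] [ 548.2 -146.2   16.3   85.8  102.5] bar ((535.2964477539062, -148.96609497070312), (59.050628662109375, 13.164591789245605), 12.585864067077637)
[248 136] [389 272] [ 539.8 -147.9  115.8  116.1   87.4] bar ((528.8765869140625, -150.40237426757812), (99.66078186035156, 99.5936050415039), 31.87843894958496)
[260 150] [377 262] [ 540.3 -147.7   96.2   96.3   17.4] bar ((529.3582763671875, -150.37054443359375), (82.46165466308594, 82.62919616699219), 62.70229721069336)
[ 0.53907096 -0.14794773  0.1664558 ]
```

View pics/s_wrist.png

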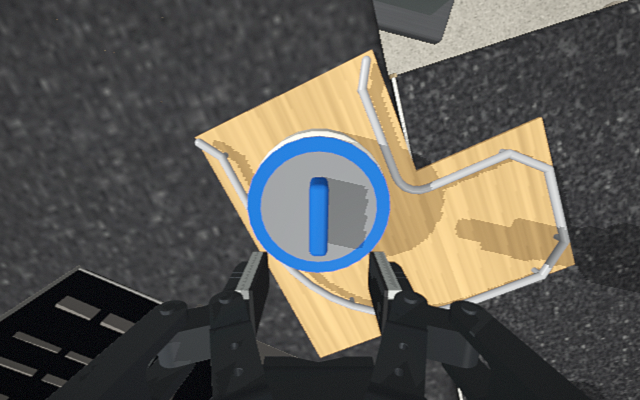

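The lid is seated: the ring measures 116 mm at the snapped height, with an even 96.2 x 96.3 inner edge, so it is level. It is centred at (319,205). Now I'll take hold of the grip bar at its standing height and work out the slide path.

```bash
python3 -m pendant '[[0,0,-0.12,0,0,0],[0,0,-0.12,0,0,0],[0,0,-0.1,0,0,0],[0,0,-0.06,0,0,0],[0,0,-0.022,0,0,0],[0,0,0,0,0,0],[0,0,0,0,0,0],[0,0,0,0,0,0],[0,0,0,0,0,0],[0,0,0,0,0,0]]'
python3 -m pendant '[[0,0,0,0,0,0],[0,0,0,0,0,0],[0,0,0,0,0,0],[0,0,0,0,0,0],[0,0,0,0,0,0],[0,0,0,0,0,0],[0,0,0,0,0,0],[0,0,0,0,0,0],[0,0,0,0,0,0],[0,0,0,0,0,0]]' -1
python3 - <<'E'
from h import *
Q=R.from_euler('z',37.6,degrees=True).as_matrix()[:2,:2];O=np.array([321.7,-441.3])
p=ctrl.get_obs()['eef_pos'][:2]*1000;l=p@Q-O;print('lane pos',l)
a=np.radians(np.linspace(0,90,13))
L=np.vstack([[l],np.c_[30+95*np.sin(a),95-95*np.cos(a)],[[125,108],[125,121],[125,131],[125,138]]])
W=(L+O)@Q.T;print(W.round(0).tolist());print((np.diff(W,axis=0)/200).round(3).tolist())
E
```

```text
time_s: 28.1
eef_pos: [0.5392, -0.148, 0.0823]
eef_rot: [0.0, -0.114, 0.993, -0.0]
wrist_force: [-0.5, 1.0, 0.5]
opening: 0.602
grasp_force: 0.0
time_s: 29.35
eef_pos: [0.5392, -0.148, 0.0822]
eef_rot: [0.0, -0.114, 0.993, -0.0]
wrist_force: [-0.6, 2.0, 5.0]
opening: 0.146
grasp_force: 59.6
lane pos [15.18933518 -4.90143373]
[[539.0, -148.0], [548.0, -135.0], [557.0, -127.0], [565.0, -117.0], [572.0, -107.0], [578.0, -96.0], [582.0, -84.0], [584.0, -72.0], [585.0, -60.0], [584.0, -47.0], [582.0, -35.0], [578.0, -23.0], [572.0, -12.0], [565.0, -2.0], [557.0, 8.0], [549.0, 19.0], [543.0, 27.0], [539.0, 32.0]]
[[0.044, 0.065], [0.047, 0.041], [0.041, 0.047], [0.034, 0.052], [0.027, 0.056], [0.02, 0.059], [0.012, 0.061], [0.004, 0.062], [-0.004, 0.062], [-0.012, 0.061], [-0.02, 0.059], [-0.028, 0.056], [-0.035, 0.052], [-0.04, 0.051], [-0.04, 0.051], [-0.031, 0.04], [-0.021, 0.028]]
```

```bash
python3 -m pendant '[[0.022,0.033,0,0,0,0],[0.022,0.032,0,0,0,0],[0.047,0.041,0,0,0,0],[0.041,0.047,0,0,0,0],[0.034,0.052,0,0,0,0],[0.027,0.056,0,0,0,0],[0.02,0.059,0,0,0,0],[0.012,0.061,0,0,0,0],[0,0,0,0,0,0],[0,0,0,0,0,0]]'
python3 - <<'E'
from h import *
c=cam('top');h=cv2.cvtColor(c['color'],cv2.COLOR_BGR2HSV);m=cv2.inRange(h,(100,120,50),(122,255,255))
for k in cv2.findContours(m,0,cv2.CHAIN_APPROX_NONE)[0]:
    if cv2.contourArea(k)>100:k=k[:,0];print(k.min(0),k.max(0),ell(cast(c,k,.064)))
Q=R.from_euler('z',37.6,degrees=True).as_matrix()[:2,:2]
o=ctrl.get_obs();print(o['wrist_force'],o['torque'],o['eef_pos'][:2]*1000@Q-[321.7,-441.3])
E
```

```text
time_s: 30.6
eef_pos: [0.5844, -0.0703, 0.0822]
eef_rot: [0.0, -0.114, 0.993, 0.001]
wrist_force: [1.2, 4.1, 5.4]
opening: 0.149
grasp_force: 59.7
[407 132] [433 174] [586.1 -68.8 100.2 107.3  68.7]
[1.87683002 4.53602891 5.84252843] [ 0.65993824 -0.24087796  0.04984671] [98.21076293 28.91267271]
```

```bash
python3 -m pendant '[[0.004,0.062,0,0,0,0],[-0.004,0.062,0,0,0,0],[-0.012,0.061,0,0,0,0],[-0.02,0.059,0,0,0,0],[-0.028,0.056,0,0,0,0],[-0.035,0.052,0,0,0,0],[-0.04,0.051,0,0,0,0],[-0.04,0.051,0,0,0,0],[0,0,0,0,0,0],[0,0,0,0,0,0]]'
python3 -m pendant '[[-0.015,0.02,0,0,0,0],[-0.015,0.02,0,0,0,0],[-0.01,0.014,0,0,0,0],[-0.01,0.014,0,0,0,0],[-0.006,0.008,0,0,0,0],[0,0,0,0,0,0],[0,0,0,0,0,0],[0,0,0,0,0,0],[0,0,0,0,0,0],[0,0,0,0,0,0]]'
python3 - <<'E'
from h import *
Q=R.from_euler('z',37.6,degrees=True).as_matrix()[:2,:2]
o=ctrl.get_obs();print(o['wrist_force'],o['eef_pos'][:2]*1000@Q-[321.7,-441.3])
E
```

```text
time_s: 31.9
eef_pos: [0.5478, 0.0207, 0.0822]
eef_rot: [-0.001, -0.114, 0.993, 0.001]
wrist_force: [-0.7, 1.8, 9.0]
opening: 0.149
grasp_force: 60.2
time_s: 33.15
eef_pos: [0.5388, 0.0334, 0.0825]
eef_rot: [0.001, -0.114, 0.993, -0.001]
wrist_force: [4.3, -6.0, 4.1]
opening: 0.148
grasp_force: 59.6
[ 4.34238606 -5.97030583  4.1435439 ] [125.56902339 139.07484695]
```

The reaction force points back along the lane, so the tub is against the closing rail. I'll let go, retreat straight up and check.

```bash
python3 -m pendant '[[0,0,0,0,0,0],[0,0,0,0,0,0],[0,0,0,0,0,0],[0,0,0,0,0,0],[0,0,0,0,0,0],[0,0,0.1,0,0,0],[0,0,0.15,0,0,0],[0,0,0.17,0,0,0],[0,0,0,0,0,0],[0,0,0,0,0,0]]' 0.2
python3 -m pendant '[[0,0,0,0,0,0],[0,0,0,0,0,0],[0,0,0,0,0,0],[0,0,0,0,0,0],[0,0,0,0,0,0],[0,0,0,0,0,0],[0,0,0,0,0,0],[0,0,0,0,0,0],[0,0,0,0,0,0],[0,0,0,0,0,0]]'
python3 - <<'E'
from h import *
Q=R.from_euler('z',37.6,degrees=True).as_matrix()[:2,:2]
c=cam('wrist')
h=cv2.cvtColor(c['color'],cv2.COLOR_BGR2HSV);m=cv2.inRange(h,(100,120,50),(122,255,255));m[:,:150]=0
K,_=cv2.findContours(m,cv2.RETR_CCOMP,cv2.CHAIN_APPROX_NONE)
for k in K:
    if cv2.contourArea(k)>1500: k=k[:,0];e=ell(cast(c,k,.064));print(e,'lane',e[:2]@Q-[321.7,-441.3])
print(ctrl.get_obs()['eef_pos'],ctrl.get_obs()['wrist_force'])
E
```

```text
time_s: 34.4
eef_pos: [0.5374, 0.0343, 0.1655]
eef_rot: [-0.0, -0.114, 0.993, 0.0]
wrist_force: [0.2, -0.2, 0.1]
opening: 0.602
grasp_force: 0.0
time_s: 35.65
eef_pos: [0.5379, 0.0343, 0.1661]
eef_rot: [0.0, -0.114, 0.993, 0.0]
wrist_force: [0.8, -0.6, 0.3]
opening: 0.6
grasp_force: 0.0
[539.9  33.1 115.8 116.8 122. ] lane [126.25298337 138.1074132 ]
[540.4  33.   96.1  96.2 159.4] lane [126.58811368 137.72311166]
[0.53789691 0.03422722 0.1660883 ] [ 0.60143906  0.86025028 -0.145697  ]
```

The lid is still seated, level and the right size for the snapped height. The tub is within about 3 mm of lane_end and the robot is clear, so I'll hand in.

```bash
python3 -c "
from bench import ctrl
print(ctrl.hand_in())"
```

```text
the job is handed in; nothing more can be done
None
```

I handed the job in at about 36 s: the lemon is in the tub, the lid is snapped home, and the tub is against the closing rail, measured within about 3 mm of the lane end; no verdict was shown.

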